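# Release the stop cam and push a slat home in its jig

### The arm

A 7-joint arm with a two-finger parallel gripper is mounted at the origin on the work surface. World frame = base frame: x ahead of the robot, y to its left, z up, the work surface at z = 0. Lengths are in m, angles in rad, forces in N, time in s.
With the tool pointing down it reaches from about 0.35 to 0.9 m from the base axis. Payload 8.1 kg.
Tool frame: the origin (TCP) lies between the finger pads; the fingertips stand 17 mm ahead of it and the grasp point (between the pads) lies 2 mm behind it; z points along the fingers, y is the direction in which the jaws open and shut (so a half turn about z gives the same grasp; the last joint's range is limited). The gripper opens to 92 mm and grips with 3 to 60 N. Pads are 19 mm wide; open, the fingers measure 130 mm over their backs; the gripper's body (75 mm by 190 mm) begins 47 mm behind the grasp point.
Start: joints at [1.025, 0.434, 0.025, 1.573, -0.012, 1.134, -0.075], TCP at [0.268, -0.565, 0.244] pointing down, gripper open.
Joint ranges: [-2.62, 2.62], [-0.44, 2.09], [-1.27, 1.32], [0.08, 2.57], [-1.32, 4.46], [0.12, 2], [-2.74, 2.74]. Speed limits (rad/s): [2.22, 2.22, 3.01, 3.01, 3.14, 3.14, 3.14].

### API

Orientations are given as a rotation vector (axis times angle).
In Python, from cell import arm gives the robot as it stands. The module is installed in compiled form; this text tells all that it offers.
- The arm moves only by the shell command python3 -m crank 'ROWS' [FORCE]. ROWS is JSON, a list of rows, each a list of 5 numbers: the opening, from 0 (shut) to 1 (fully open), then the shift along the world's x, y, z normalised to -1 to 1, where 1 is 40 cm, then the turn about the world's z normalised to -1 to 1, where 1 is 60 degrees. In form: [[fingers, tx, ty, tz, twist], ...]. A call has exactly 8 rows; each row shifts and turns the commanded pose from where the row before left it; what a row does not reach is not made up. A row lasts 1/12 s, in which the tool goes at most 41.7 mm and 7.16 degrees, less where a joint would pass 70% of its speed; a pose out of reach is approached as far as the arm can. A call with a number of a shift or a turn outside -1 to 1 is refused whole. A call with a gripper value outside its range is refused whole. The fingers move at their own pace and stop on an object; FORCE is the grip in N (left out, the last holds). Time passes only in rows, so rows that do not move let the fingers close, or fill a call up. It gives the time, the measured TCP pose, the force and the opening at its end, in the units of the state.
- arm.observe(): the state, without advancing time (a new reading comes with each control period).
- arm.get_image(name): name is "scene" or "side" or "wrist"; returns the picture (384x512x3 uint8, red, green, blue); there is no depth.
- arm.get_calibration(name): a dict with "intrinsics" (3x3 intrinsics, pixels), "extrinsics" (4x4, takes a point from camera to world coordinates). Camera axes: x right, y down, z forward; pixel columns grow to the right and rows downward; lengths in m; the calibration is good to about 2 mm. A picture is of the moment at which its call begins: read the wrist's pose just before it. get_calibration takes no time and is no camera call; for the wrist camera it gives the pose at the moment of the call.
- arm.sign_off(): hands the job in, once; it reports no verdict.
The state is a dict: "clock": time; "joints": joint angles; "dq": joint speeds; "joint_efforts": joint torques, N m; "position": TCP position; "ee_rot": TCP orientation; "force": force on the tool from outside, world axes, zero at the start; "ft_torque": the same for the moment, N m; "width": opening from 0.0 (shut) to 1.0 (fully open).
Only numpy, scipy, OpenCV 4.12 (cv2) and the standard library are available. Lean on these libraries where they do the work, as an engineer would, in place of code of your own. Each camera call takes 0.05 s, during which the arm holds its last target.

### The job

With your fingertips, first push the cam's finger post round until the cam's low point squarely faces the pusher's follower arm (post pointing straight away from the pusher's arm), leaving the pusher where it is until then. Then push the pusher's upright plate forward until the wooden slat lies flush against the fence. Nothing needs gripping: do not lift or touch the slat itself, and leave the bottle, screwdriver, parts bin and offcut alone.

Things in the scene. Friction and masses are not known exactly. Their poses are not given: they have to be found in the camera images.
- jig: Fixed plywood base plate of the jig, 260 x 360 x 12 mm. Origin at the centre of its underside on the bench; +x forward (pusher to fence), +y left, z up. Aluminium fence (two pieces, top 36 mm above the bench) at its forward edge, rear face at x = +115 mm. Cam at left (y = +95 mm), pusher along y = -30 mm. Place and yaw differ each time.
- pusher (a joint): Travel of the aluminium pusher slide along the jig's +x, m: 0 fully back; starts at 0 to 0.004. Its head (120 mm wide) meets the slat's rear edge and presses the slat to the fence at 0.034. Friction 3 N; stays where left. The cam stops it at 0.006 with its high point to the follower arm, 0.021 a quarter turn off, 0.036 at low; over about 0.5 rad off low the slat cannot come home.
- cam (a joint): Angle of the steel cam (50 mm disc, centre 15 mm off its upright axis), rad, counter-clockwise from above positive. 0: high point and finger post towards the follower arm (jig -x); +pi or -pi: low point to the arm, post pointing to jig +x. A positive turn from 0 takes the post to the jig's -y side. Starts in -1.6..1.6; end stops at -3.5, 3.5. Friction 0.4 N m (6 N at the post); stays.
- cam_axis (a point): Point on the cam's turning axis, fixed to the jig at its x = -30, y = +95 mm, 46 mm above the bench; axes as the jig's.
- post_top (a point): Centre of the top of the cam's finger post: upright black plastic cylinder, 16 mm diameter, from 44 to 88 mm above the bench, 65 mm from the cam axis, at the end of a flat steel arm (36 to 44 mm above the bench) over the cam's high side.
- push_plate (a point): Middle of the top edge of the rear (-x) face of the pusher's upright plate, 76 mm above the bench. The plate is 60 mm wide (jig y), 14 mm thick (jig x) and rises freely from 32 to 76 mm above the bench; axes as the jig's. It moves with the pusher.
- slat: Loose red hardwood slat with two holes, 70 x 300 x 20 mm (its x, y, z), about 0.3 kg, lying on the base plate between the pusher's head and the fence. Origin at the centre of its underside. Starts 11 to 22 mm short of the fence and up to 0.04 rad askew; flush against the fence its origin is at the jig's x = +80 mm. Its top is 32 mm above the bench.
- bottle: Bystander: white plastic bottle, 64 mm diameter, 170 mm tall, standing right of the jig. Origin at the centre of its underside.
- screwdriver: Bystander: screwdriver lying left of the jig.
- parts_bin: Bystander: open orange bin 110 x 150 x 60 mm left of the jig. Origin at the centre of its underside.
- offcut: Bystander: wooden offcut 70 x 110 x 20 mm lying right of the jig. Origin at the centre of its underside.
- follower (a point): Middle of the top front edge of the pusher's follower arm where it faces the cam: a level bar 14 x 16 mm reaching left (jig +y) from the pusher, top 32 mm above the bench. The cam's rim stops its front face. It moves with the pusher; axes as the jig's.

How it is judged:
By the outcome, as a careful person would: the job done as asked, in the order asked, and still so for the second after the job is handed in, with the robot touching nothing.
It also fails if it takes over 54 s, if anything falls off the work surface, if the arm or the gripper's body presses on something with over 40 N, if the wrist force passes 120 N, or if a joint passes its speed limit or range.

## Working session

There is one attempt and no reset: what is moved stays moved. The work goes in short steps, Python scripts to look and compute and a shell command to move; the robot and the scene stay as the last step left them, time stands still between calls to the robot, and variables do not carry over. Pictures are saved under pics/ and viewed, and the job is handed in when it is done.

```bash
mkdir -p pics; python3 - <<'E'
from cell import arm
import cv2
s=arm.observe();print(s)
for n in("scene","side"):
    cv2.imwrite(f"pics/{n}0.png",arm.get_image(n)[:,:,::-1]); c=arm.get_calibration(n);print(n,c)
E
```

```text
{'clock': 0.0, 'joints': array([ 1.02540369,  0.4351717 ,  0.02495962,  1.57409861, -0.01159433,
        1.13398426, -0.07506169]), 'dq': array([-0.00148211, -0.0005863 , -0.00155953, -0.00087609,  0.00147375,
       -0.00020329,  0.00132937]), 'joint_efforts': array([-2.07165313e-04, -6.67854810e+01,  9.84900780e-01, -3.14470768e+01,
       -6.06294698e-02,  4.28700924e-02,  1.81501996e-04]), 'position': array([ 0.26754017, -0.56431054,  0.24297607]), 'ee_rot': array([-3.06350901e+00, -6.89525691e-01,  7.30339176e-04]), 'force': array([-0.02938858,  0.56895712, -0.85112608]), 'ft_torque': array([ 0.04201721, -0.00825863, -0.01767422]), 'width': 1.0023219327542616}
scene {'intrinsics': array([[363.76573651,   0.        , 252.38214685],
       [  0.        , 363.76573651, 190.61860126],
       [  0.        ,   0.        ,   1.        ]]), 'extrinsics': array([[-0.86590655,  0.38617309, -0.31792481,  0.83268031],
       [ 0.50001729,  0.68570021, -0.52895928,  0.47262747],
       [ 0.01373127, -0.61699721, -0.78684553,  0.77532326],
       [ 0.        ,  0.        ,  0.        ,  1.        ]])}
side {'intrinsics': array([[377.6707961 ,   0.        , 254.34637853],
       [  0.        , 377.6707961 , 194.746074  ],
       [  0.        ,   0.        ,   1.        ]]), 'extrinsics': array([[-0.76481671, -0.30873667,  0.56545297, -0.06371804],
       [-0.64393651,  0.39362508, -0.65605264,  0.73038591],
       [-0.02002897, -0.86587584, -0.49985786,  0.62577069],
       [ 0.        ,  0.        ,  0.        ,  1.        ]])}
```

View pics/scene0.png

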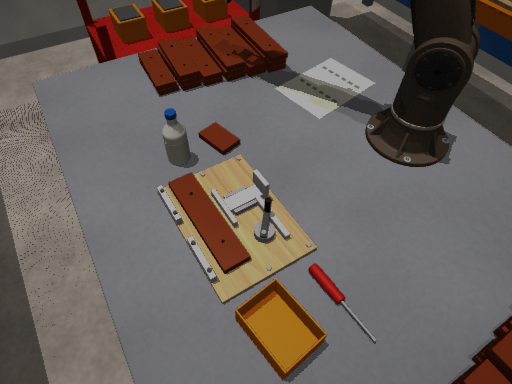

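View pics/side0.png

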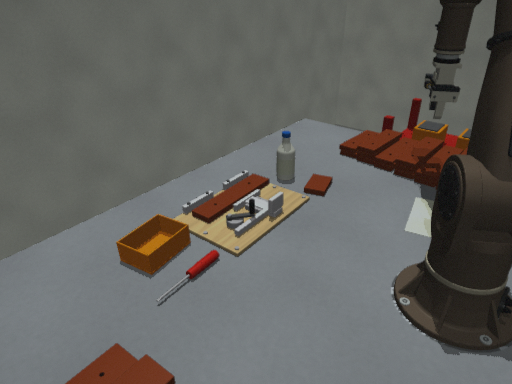

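Both pictures show the jig mid-table with its fence away from the robot, the bottle and offcut on its right, and the bin and screwdriver on its left. I'll zoom in.

```bash
python3 - <<'E'
import cv2
a=cv2.imread("pics/scene0.png")[145:305,145:330];cv2.imwrite("pics/sc0z.png",cv2.resize(a,None,fx=3.7,fy=3.7,interpolation=cv2.INTER_CUBIC))
a=cv2.imread("pics/side0.png")[160:255,165:325];cv2.imwrite("pics/si0z.png",cv2.resize(a,None,fx=5,fy=5,interpolation=cv2.INTER_CUBIC))
E
```

```text
(no output)
```

View pics/sc0z.png

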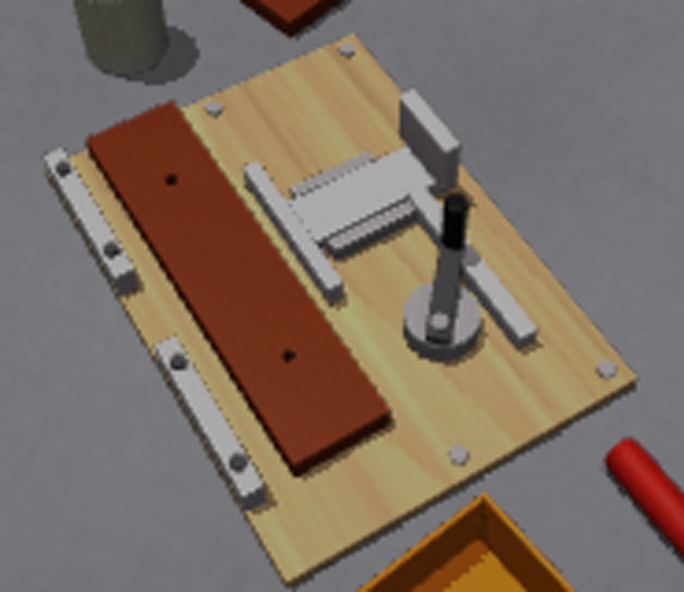

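View pics/si0z.png

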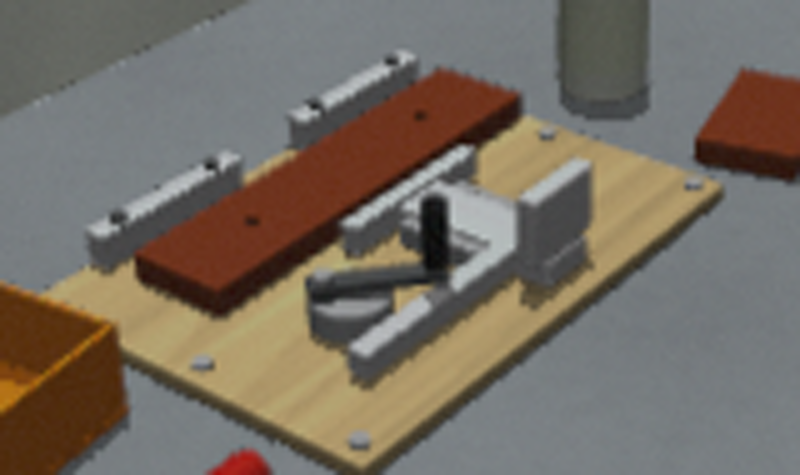

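```bash
cat > h.py <<'E'
import numpy as np
from cell import arm
from scipy.optimize import least_squares
C={n:arm.get_calibration(n) for n in("scene","side")}
def proj(n,P,c=None):
    c=c or C[n];T=np.linalg.inv(c["extrinsics"]);p=np.atleast_2d(P)@T[:3,:3].T+T[:3,3]
    q=p@np.array(c["intrinsics"]).T;return q[:,:2]/q[:,2:]
def j2w(j,P):
    P=np.atleast_2d(P);x,y,a=j;c,s=np.cos(a),np.sin(a)
    return np.c_[x+c*P[:,0]-s*P[:,1],y+s*P[:,0]+c*P[:,1],P[:,2]]
def tri(obs):
    f=lambda P:np.concatenate([(proj(n,P)[0]-uv) for n,uv in obs.items()])
    r=least_squares(f,[.55,0,.08]);return r.x,np.abs(r.fun).max()
E
cat > fit.py <<'E'
from h import *
sc=lambda u,v:(145+u/3.7,145+v/3.7)
si=lambda u,v:(165+u/5,160+v/5)
O=[("scene",(-.13,-.18,.012),sc(355,35)),("scene",(-.13,.18,.012),sc(636,380)),("scene",(.13,.18,.012),sc(290,580)),
("side",(-.13,.18,.012),si(365,468)),("side",(-.13,-.18,.012),si(722,187))]
f=lambda j:np.concatenate([proj(n,j2w(j,P))[0]-uv for n,P,uv in O])
best=min((least_squares(f,[.55,0,a]) for a in np.arange(-3,3.2,.5)),key=lambda r:r.cost)
j=best.x;print("jig",j,best.fun.round(1))
np.save("jig.npy",j)
p,e=tri({"scene":sc(457,200),"side":si(433,198)});print("post",p,e)
ax=j2w(j,[-.03,.095,.046])[0];d=p-ax;a=j[2];l=np.array([np.cos(a)*d[0]+np.sin(a)*d[1],-np.sin(a)*d[0]+np.cos(a)*d[1]])
print("axis",ax,"post local",l,np.hypot(*l),"cam",np.arctan2(-l[1],-l[0]))
for n in C: print(n,proj(n,j2w(j,[[-.03,.095,.046]])))
E
python3 fit.py
```

```text
jig [0.6081347  0.00803389 0.03411893] [-0.1 -1.3  1.4 -1.2 -0.5  0.6 -1.3 -0.1  0.1 -1. ]
post [0.53381344 0.05012692 0.08724147] 0.21969162099478012
axis [0.57491149 0.10195523 0.046     ] post local [-0.04284211 -0.05039619] 0.06614546506266038 cam 0.8662406169442425
scene [[264.27300085 231.73003738]]
side [[228.71621438 215.16236161]]
```

Post and jig agree (post radius 66 mm against 65 mm nominal), with the cam at about +0.87 rad. The plan is to loosely cage the post between open fingertips and walk it round positively. First I'll travel high.

```bash
python3 -m crank '[[0.5,0.04,0.0918,0,0.028],[0.5,0.04,0.0918,0,0.028],[0.5,0.04,0.0918,0,0.028],[0.5,0.04,0.0918,0,0.028],[0.5,0.04,0.0918,0,0.028],[0.5,0.04,0.0918,0,0.028],[0.5,0.04,0.0918,0,0.028],[0.5,0.04,0.0918,0,0.028]]'
python3 -m crank '[[0.5,0.04,0.0918,0,0.028],[0.5,0.04,0.0918,0,0.028],[0.5,0.04,0.0918,0,0.028],[0.5,0.04,0.0918,0,0.028],[0.5,0.04,0.0918,0,0.028],[0.5,0.04,0.0918,0,0.028],[0.5,0.02,0.05,0,0.028],[0.5,0,0,0,0]]'
cat > st.py <<'E'
from h import *
import cv2,sys
from scipy.spatial.transform import Rotation as R
s=arm.observe();j=np.load("jig.npy")
def loc(p):
    d=np.array(p)[:2]-j[:2];c,n=np.cos(j[2]),np.sin(j[2]);return np.array([c*d[0]+n*d[1],-n*d[0]+c*d[1]])
M=R.from_rotvec(s["ee_rot"]).as_matrix()
print("t",s["clock"].__round__(2),"pos",s["position"].round(4),"loc",loc(s["position"]).round(4),"ydir",np.degrees(np.arctan2(M[1,1],M[0,1])).round(1),"zax",M[:,2].round(3),"F",s["force"].round(1),"w",round(s["width"],3),"q",s["joints"].round(2))
if len(sys.argv)>1:
    t=sys.argv[1]
    for n in sys.argv[2:]:
        im=arm.get_image(n)[:,:,::-1];cv2.imwrite(f"pics/{n}{t}.png",im)
        if n=="scene": cv2.imwrite(f"pics/sc{t}z.png",cv2.resize(im[145:305,145:330],None,fx=3.7,fy=3.7,interpolation=cv2.INTER_CUBIC))
        if n=="side": cv2.imwrite(f"pics/si{t}z.png",cv2.resize(im[160:255,165:325],None,fx=5,fy=5,interpolation=cv2.INTER_CUBIC))
E
python3 st.py 1 wrist
```

```text
clock: 0.77
position: [0.3959, -0.2691, 0.2436]
ee_rot: [2.962, 1.046, -0.0]
force: [2.2, -0.1, 0.1]
width: 0.515
clock: 1.43
position: [0.5011, -0.0247, 0.2437]
ee_rot: [-2.832, -1.354, -0.003]
force: [-0.9, 1.1, -0.3]
width: 0.497
t 1.43 pos [ 0.5011 -0.0247  0.2437] loc [-0.1081 -0.029 ] ydir -38.9 zax [ 0.001  0.003 -1.   ] F [-0.9  1.1 -0.3] w 0.497 q [ 0.24  0.26 -0.36  1.84  0.1   1.05 -0.84]
```

View pics/wrist1.png

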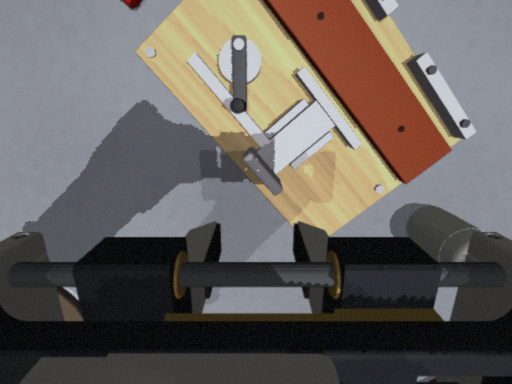

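The wrist picture shows the post top at about (237,105), the cam axis boss at (239,43) and the plate's top at (262,172). I'll cross-check the fit with these.

```bash
python3 - <<'E'
from h import *
c=arm.get_calibration("wrist");j=np.load("jig.npy")
K=np.array(c["intrinsics"]);E=c["extrinsics"]
def ray(u,v,z):
    d=E[:3,:3]@np.linalg.solve(K,[u,v,1]);t=(z-E[2,3])/d[2];return (E[:3,3]+t*d)
print(K[0,0],E[:3,3])
def loc(p):
    d=np.array(p)[:2]-j[:2];cc,n=np.cos(j[2]),np.sin(j[2]);return np.array([cc*d[0]+n*d[1],-n*d[0]+cc*d[1]])
for n,u,v,z in[("post",237,105,.088),("boss",239,43,.046),("rear left corner",137,52,.012),("plate rearL",247,154,.076),("plate rearR",277,192,.076)]:
    p=ray(u,v,z);print(n,p.round(4),loc(p).round(4))
print(proj("",j2w(j,[[-.13,.18,.012],[.115,-.03,.036],[-.13,-.18,.012]]),c))
E
```

```text
275.0746375708832 [0.55070868 0.03436052 0.38454165]
post [0.5346 0.0464 0.088 ] [-0.0722  0.0408]
boss [0.5766 0.0966 0.046 ] [-0.0285  0.0896]
rear left corner [0.4758 0.1744 0.012 ] [-0.1266  0.1708]
plate rearL [ 0.5084 -0.0006  0.076 ] [-0.1    -0.0052]
plate rearR [ 0.5069 -0.0575  0.076 ] [-0.1034 -0.0621]
[[129.46634535  47.76526099]
 [403.79593688  40.48296607]
 [310.49985927 245.91896174]]
```

```bash
python3 -m crank '[[0.5,0.029,0.065,0,0],[0.5,0.029,0.065,0,0],[0.5,0.029,0.065,0,0],[0.5,0,0,-0.08,0],[0.5,0,0,-0.08,0],[0.5,0,0,0,0],[0.5,0,0,0,0],[0.5,0,0,0,0]]'
python3 st.py 2 wrist scene side
```

```text
clock: 2.15
position: [0.535, 0.0463, 0.181]
ee_rot: [2.841, 1.339, 0.001]
force: [0.9, 0.1, -0.7]
width: 0.501
t 2.15 pos [0.535  0.0463 0.181 ] loc [-0.0718  0.0407] ydir -39.5 zax [ 0.001 -0.    -1.   ] F [ 0.9  0.1 -0.7] w 0.501 q [ 0.1   0.39 -0.37  1.84  0.17  0.94 -1.04]
```

View pics/wrist2.png

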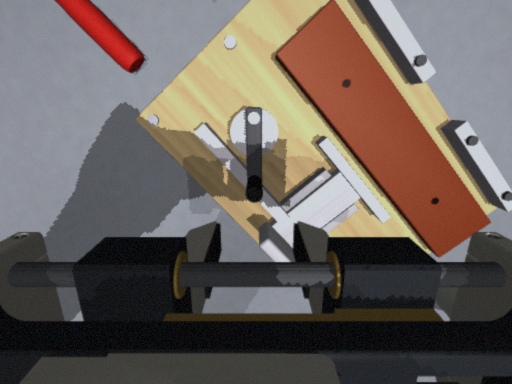

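View pics/sc2z.png

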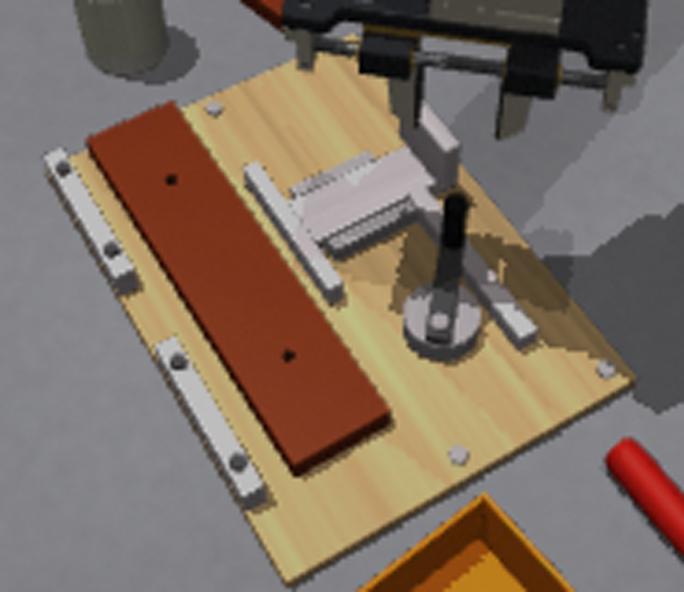

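View pics/side2.png

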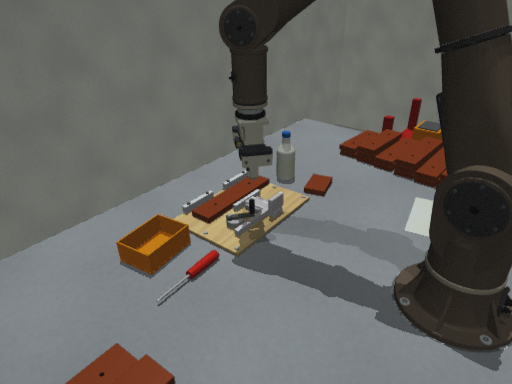

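```bash
python3 - <<'E'
from h import *
c=arm.get_calibration("wrist");s=arm.observe();p=s["position"];j=np.load("jig.npy")
t=p-[0,0,.017]
for n in C: print(n,proj(n,t))
print((proj("scene",t)-145)*3.7,proj("",np.array([t,[.5338,.0501,.088],[.5346,.0464,.088]]),c))
K=np.array(c["intrinsics"]);E=c["extrinsics"]
def ray(u,v,z):
    d=E[:3,:3]@np.linalg.solve(K,[u,v,1]);t=(z-E[2,3])/d[2];return (E[:3,3]+t*d)
for u,v,z in[(254,186,.088),(254,117,.046),(137,117,.012)]: print(ray(u,v,z))
print(j2w(j,[-.13,.18,.012]))
E
```

```text
scene [[268.75902999 177.07592834]]
side [[251.00063993 174.44947799]]
[[457.90841097 118.68093485]] [[256.66805493 236.22619927]
 [252.58002572 195.984379  ]
 [255.88819849 198.44168236]]
[0.5407729  0.05648492 0.088     ]
[0.57746973 0.10095748 0.046     ]
[0.47799545 0.18140037 0.012     ]
[[0.47207014 0.18349453 0.012     ]]
```

```bash
python3 -m crank '[[0.5,0.005,0.015,0,0],[0.5,0,0,-0.06,0],[0.5,0,0,-0.06,0],[0.5,0,0,-0.06,0],[0.5,0,0,-0.06,0],[0.5,0,0,-0.04,0],[0.5,0,0,0,0],[0.5,0,0,0,0]]'
python3 st.py 3 wrist scene
```

```text
clock: 2.97
position: [0.5366, 0.0538, 0.0679]
ee_rot: [-2.84, -1.342, 0.001]
force: [0.2, 0.4, 0.4]
width: 0.506
t 2.97 pos [0.5366 0.0538 0.0679] loc [-0.0699  0.0481] ydir -39.4 zax [-0.001  0.    -1.   ] F [0.2 0.4 0.4] w 0.506 q [ 0.04  0.54 -0.33  1.94  0.26  0.7  -1.13]
```

View pics/wrist3.png

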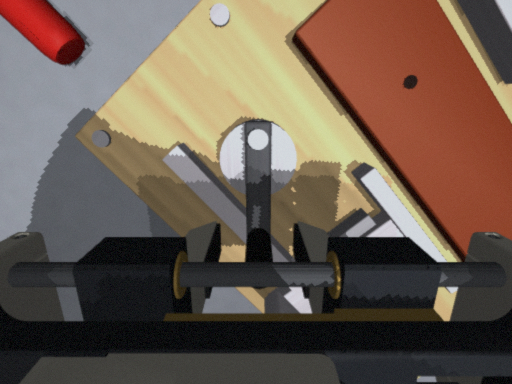

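View pics/sc3z.png

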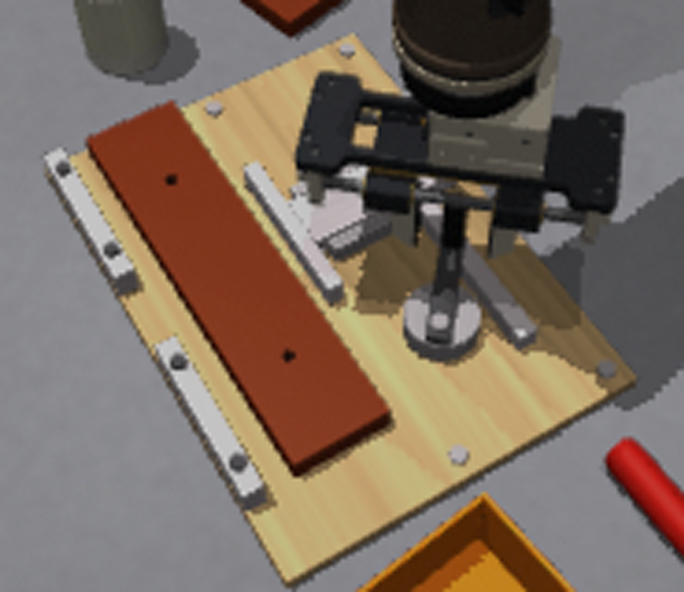

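```bash
cat > ray.py <<'E'
from h import *
import sys
c=arm.get_calibration("wrist");K=np.array(c["intrinsics"]);E=c["extrinsics"]
def ray(u,v,z):
    d=E[:3,:3]@np.linalg.solve(K,[u,v,1]);t=(z-E[2,3])/d[2];return (E[:3,3]+t*d)
if __name__=="__main__":
    for a in sys.argv[1:]: print(a,ray(*map(float,a.split(","))).round(4))
E
python3 ray.py 258,139,.046 79,137,.012 205,0,.012 100,138,.014
```

```text
258,139,.046 [0.5767 0.0999 0.046 ]
79,137,.012 [0.4771 0.1788 0.012 ]
205,0,.012 [0.6034 0.1838 0.012 ]
100,138,.014 [0.489  0.1683 0.014 ]
```

```bash
cat > wp.py <<'E'
import numpy as np,sys
from cell import arm
from scipy.spatial.transform import Rotation as R
A=np.array([.5765,.1003]);yaw=.036;N=int(sys.argv[1]);end=float(sys.argv[2]) if len(sys.argv)>2 else yaw
s=arm.observe();d=s["position"][:2]-A;M=R.from_rotvec(s["ee_rot"]).as_matrix();ty=np.arctan2(M[1,1],M[0,1])
f=np.arctan2(d[1],d[0]); f=f-2*np.pi if f>1.5 else f
print("r",np.hypot(*d),"phi deg",np.degrees(f),"tooly-phi",np.degrees(ty-f))
fs=np.linspace(f,end,N+1)[1:];P=A+.065*np.c_[np.cos(fs),np.sin(fs)]
D=np.diff(np.vstack([s["position"][:2],P]),axis=0)/.4
tw=np.degrees(end+np.pi/2-ty)/60;print("twist/row",tw/N)
for i in range(0,N):print(D[i].round(4))
E
python3 wp.py 24; python3 -m crank '[[0.22,0,0,0,0],[0.22,0,0,0,0],[0.22,0,0,0,0],[0.22,0,0,0,0],[0.22,0,0,0,0],[0.22,0,0,0,0],[0.22,0,0,0,0],[0.22,0,0,0,0]]' 5
```

```text
r 0.06059243671367912 phi deg -129.8552683696254 tooly-phi 90.42194693098435
twist/row 0.09131664548688335
[ 0.0054 -0.0179]
[ 0.0133 -0.0082]
[ 0.014  -0.0069]
[ 0.0146 -0.0055]
[ 0.015  -0.0041]
[ 0.0154 -0.0026]
[ 0.0155 -0.0011]
[0.0156 0.0004]
[0.0155 0.0019]
[0.0152 0.0033]
[0.0148 0.0048]
[0.0143 0.0062]
[0.0136 0.0075]
[0.0129 0.0088]
[0.012 0.01 ]
[0.011  0.0111]
[0.0098 0.0121]
[0.0086 0.013 ]
[0.0074 0.0137]
[0.006  0.0144]
[0.0046 0.0149]
[0.0032 0.0153]
[0.0017 0.0155]
[0.0002 0.0156]
clock: 3.73
position: [0.5366, 0.0533, 0.0677]
ee_rot: [2.841, 1.342, -0.0]
force: [-0.9, 0.1, -0.1]
width: 0.222
```

Fingers are loosely around the post with no contact force. I'll start the arc.

```bash
python3 -m crank '[[0.22,0.0054,-0.0179,0,0.09],[0.22,0.0133,-0.0082,0,0.09],[0.22,0.014,-0.0069,0,0.09],[0.22,0.0146,-0.0055,0,0.09],[0.22,0.015,-0.0041,0,0.09],[0.22,0.0154,-0.0026,0,0.09],[0.22,0.0155,-0.0011,0,0.09],[0.22,0.0156,0.0004,0,0.09]]'
python3 st.py 4 wrist; python3 wp.py 16
```

```text
clock: 4.4
position: [0.5785, 0.0349, 0.0674]
ee_rot: [-2.14, -2.297, 0.004]
force: [-6.2, 0.8, 5.8]
width: 0.219
t 4.4 pos [0.5785 0.0349 0.0674] loc [-0.0287  0.0279] ydir 4.0 zax [-0.003 -0.001 -1.   ] F [-6.2  0.8  5.8] w 0.219 q [ 0.21  0.63 -0.52  1.83  0.42  0.8  -0.46]
r 0.06557622703777492 phi deg -87.15947956023142 tooly-phi 91.57564926838133
twist/row 0.09129841495241778
[0.0157 0.003 ]
[0.0155 0.0031]
[0.0151 0.0046]
[0.0146 0.006 ]
[0.014  0.0074]
[0.0132 0.0087]
[0.0123 0.01  ]
[0.0112 0.0111]
[0.0101 0.0122]
[0.0089 0.0131]
[0.0076 0.0139]
[0.0062 0.0145]
[0.0047 0.0151]
[0.0033 0.0155]
[0.0017 0.0157]
[0.0002 0.0158]
```

View pics/wrist4.png

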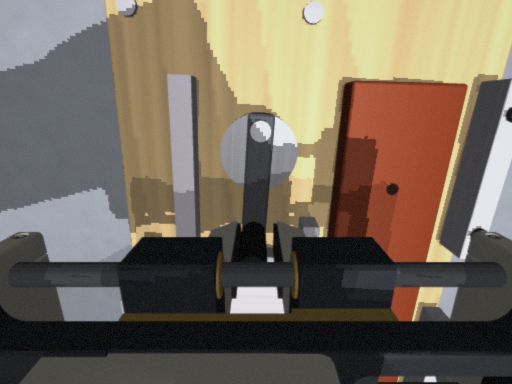

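The wrist picture shows the post still between the pads, the steel arm running straight to the axis at (260,130), and the pusher unmoved. Continuing.

```bash
python3 -m crank '[[0.22,0.0157,0.003,0,0.091],[0.22,0.0155,0.0031,0,0.091],[0.22,0.0151,0.0046,0,0.091],[0.22,0.0146,0.006,0,0.091],[0.22,0.014,0.0074,0,0.091],[0.22,0.0132,0.0087,0,0.091],[0.22,0.0123,0.01,0,0.091],[0.22,0.0112,0.0111,0,0.091]]'
python3 st.py 5 wrist; python3 wp.py 8
```

```text
clock: 5.12
position: [0.6235, 0.0552, 0.0672]
ee_rot: [-1.137, -2.927, 0.005]
force: [-5.2, -2.8, 2.8]
width: 0.223
t 5.12 pos [0.6235 0.0552 0.0672] loc [0.0169 0.0466] ydir 47.6 zax [-0.003 -0.002 -1.   ] F [-5.2 -2.8  2.8] w 0.223 q [ 0.28  0.73 -0.7   1.7   0.57  0.93  0.18]
r 0.06519816051743708 phi deg -42.77930023279863 tooly-phi 90.77001761321715
twist/row 0.09181652225427593
[0.0098 0.0125]
[0.009  0.0131]
[0.0076 0.0139]
[0.0063 0.0146]
[0.0048 0.0152]
[0.0033 0.0155]
[0.0018 0.0158]
[0.0002 0.0159]
```

View pics/wrist5.png

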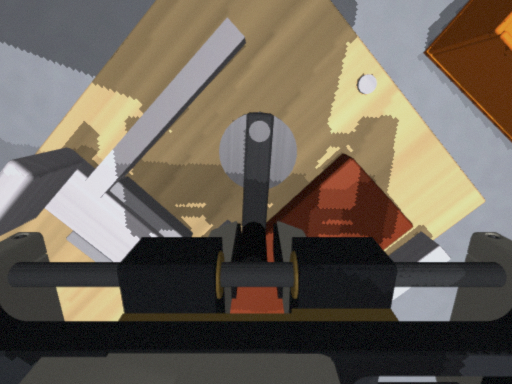

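```bash
python3 -m crank '[[0.22,0.0098,0.0125,0,0.092],[0.22,0.009,0.0131,0,0.092],[0.22,0.0076,0.0139,0,0.092],[0.22,0.0063,0.0146,0,0.092],[0.22,0.0048,0.0152,0,0.092],[0.22,0.0033,0.0155,0,0.092],[0.22,0.0018,0.0158,0,0.092],[0.22,0.0002,0.0159,0,0.092]]'
python3 -m crank '[[0.22,0,0.004,0,0],[0.22,0,0,0,0],[0.22,0,0,0,0],[0.22,0,0,0,0],[0.22,0,0,0,0],[0.22,0,0,0,0],[0.22,0,0,0,0],[0.22,0,0,0,0]]'
python3 st.py 6 wrist scene side; python3 wp.py 2
```

```text
clock: 5.83
position: [0.6417, 0.1009, 0.0672]
ee_rot: [0.043, -3.14, 0.005]
force: [-2.4, -5.9, 1.8]
width: 0.217
clock: 6.5
position: [0.6419, 0.1036, 0.0673]
ee_rot: [0.041, -3.141, 0.002]
force: [1.5, -5.7, -3.1]
width: 0.221
t 6.5 pos [0.6419 0.1036 0.0673] loc [0.037  0.0943] ydir 91.5 zax [-0.    -0.001 -1.   ] F [ 1.5 -5.7 -3.1] w 0.221 q [ 0.28  0.83 -0.87  1.63  0.71  1.03  0.79]
r 0.06550552889670765 phi deg 2.862092232488728 tooly-phi 88.62479504771568
twist/row 0.0047980065188880285
[-0.0012 -0.0012]
[ 0.     -0.0011]
```

View pics/wrist6.png

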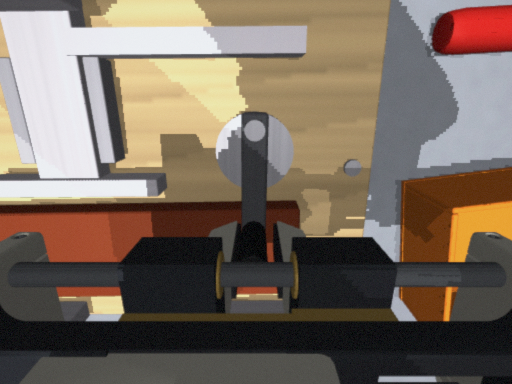

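View pics/sc6z.png

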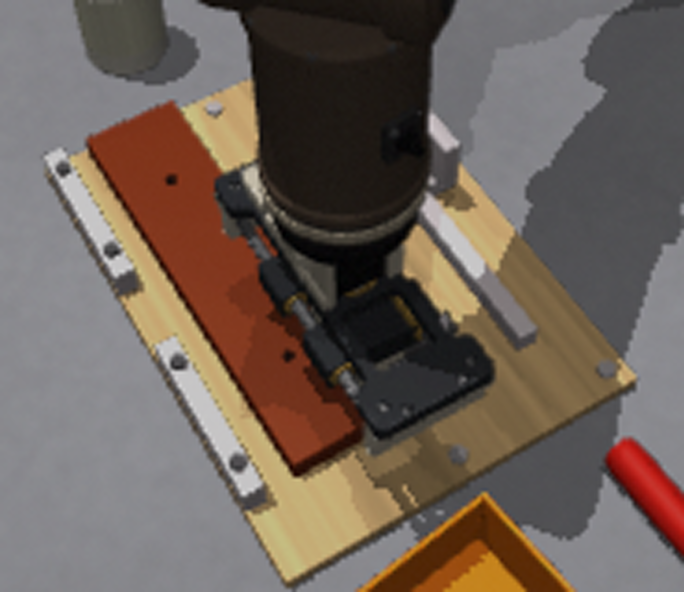

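The arm is vertical through columns 255 and 254, and the follower edge is level to about 1°, so the post looks on target. I'll open, rise and verify.

```bash
python3 -m crank '[[0.5,0,-0.003,0,0],[0.5,0,0,0,0],[0.5,0,0,0,0],[0.5,0,0,0.09,0],[0.5,0,0,0.1,0],[0.5,0,0,0.1,0],[0.5,0,0,0.1,0],[0.5,-0.05,0,0,0]]'
python3 -m crank '[[0.3,-0.1,-0.03,0,0],[0.1,-0.1,-0.03,0,0],[0,-0.1,-0.03,0,0],[0,-0.05,0,0,0],[0,0,0,0,0],[0,0,0,0,0],[0,0,0,0,0],[0,0,0,0,0]]'
python3 st.py 7 wrist scene side
```

```text
clock: 7.32
position: [0.6269, 0.1064, 0.2323]
ee_rot: [-0.041, 3.129, 0.009]
force: [-0.1, 0.4, -0.1]
width: 0.5
clock: 7.98
position: [0.4832, 0.0682, 0.224]
ee_rot: [-0.044, 3.14, 0.002]
force: [-0.1, -0.6, 0.2]
width: 0.012
t 7.98 pos [0.4832 0.0682 0.224 ] loc [-0.1228  0.0643] ydir 91.6 zax [ 0.001  0.001 -1.   ] F [-0.1 -0.6  0.2] w 0.012 q [ 0.58  0.44 -1.1   1.87  0.44  1.1   0.91]
```

View pics/wrist7.png

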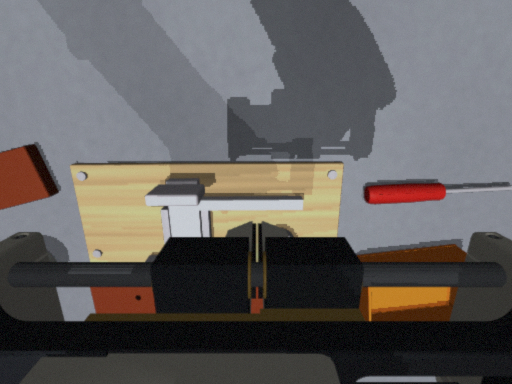

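View pics/sc7z.png

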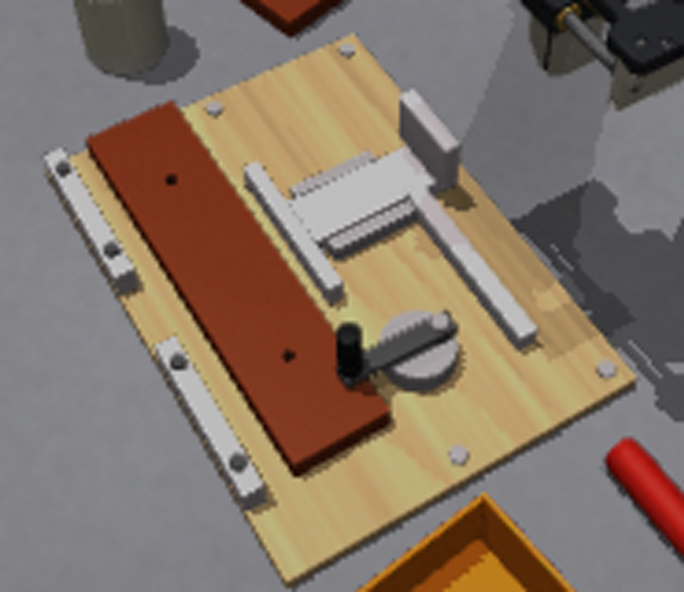

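View pics/si7z.png

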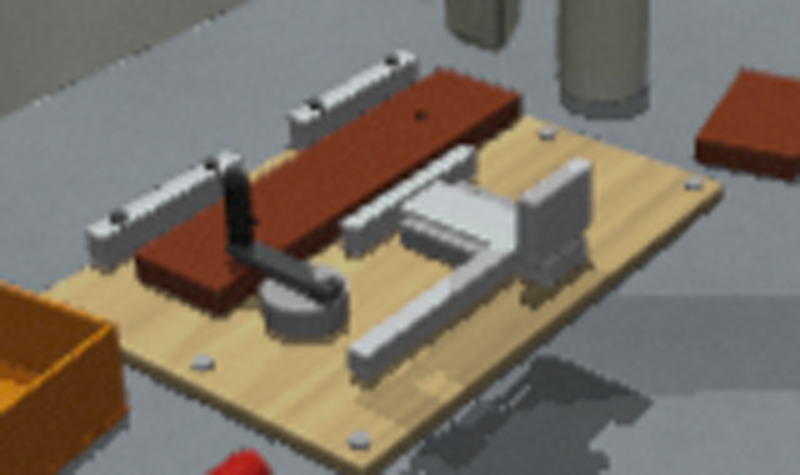

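```bash
python3 - <<'E'
from h import *
sc=lambda u,v:(145+u/3.7,145+v/3.7)
si=lambda u,v:(165+u/5,160+v/5)
j=np.load("jig.npy")
p,e=tri({"scene":sc(349,327),"side":si(235,169)});b,e2=tri({"scene":sc(441,321),"side":si(328,288)})
print(p,e,b,e2); d=p-b;print(np.arctan2(d[1],d[0])-.036)
d=p[:2]-j2w(j,[-.03,.095,.046])[0][:2];print(np.hypot(*d),np.arctan2(d[1],d[0])-.036)
# plate top rear edge
for n,a,c in[("L",(460,150),(523,208)),("R",(0,0),(0,0))][:1]: print(tri({"scene":sc(*a),"side":si(*c)}))
for P in[(-.1,0,.076),(-.1,-.06,.076)]:
  w=j2w(j,P); print(P,w,(proj("scene",w)-145)*3.7,(proj("side",w)-[165,160])*5)
E
python3 ray.py 148,203,.076 197,203,.076 150,190,.076 203,189,.076 74,163,.012 342,162,.012 302,196,.032
```

```text
[0.6400622  0.10047693 0.09059072] 0.3467606519977835 [0.57204583 0.09757576 0.03696227] 0.0990680438899858
0.006628032456855969
0.06516748347900102 -0.058686585435055144
(array([0.50368157, 0.00646533, 0.07185257]), np.float64(0.01171488909400864))
(-0.1, 0, 0.076) [[0.5081929  0.00462265 0.076     ]] [[453.12851891 146.77112104]] [[518.70911805 197.95960164]]
(-0.1, -0.06, 0.076) [[ 0.51023964 -0.05534243  0.076     ]] [[405.41054728  89.26933531]] [[578.84860351 156.02797542]]
148,203,.076 [ 0.5112 -0.0528  0.076 ]
197,203,.076 [0.5097 0.0018 0.076 ]
150,190,.076 [ 0.4958 -0.0493  0.076 ]
203,189,.076 [0.4932 0.0091 0.076 ]
74,163,.012 [ 0.4823 -0.1705  0.012 ]
342,162,.012 [0.4717 0.1787 0.012 ]
302,196,.032 [0.5131 0.1265 0.032 ]
```

The cam checks to within a few hundredths of a radian of pi, with the pusher and slat unmoved. Next I'll go behind the plate with fingers shut.

```bash
python3 -m crank '[[0,-0.024,-0.077,0,0],[0,-0.024,-0.077,0,0],[0,-0.024,-0.077,0,0],[0,0,0,-0.097,0],[0,0,0,-0.097,0],[0,0,0,-0.097,0],[0,0,0,-0.097,0],[0,0,0,0,0]]'
python3 st.py 8 wrist scene side
```

```text
clock: 8.8
position: [0.4499, -0.0252, 0.0632]
ee_rot: [0.044, -3.132, -0.002]
force: [-1.8, -0.3, -0.6]
width: 0.005
t 8.8 pos [ 0.4499 -0.0252  0.0632] loc [-0.1593 -0.0278] ydir 91.6 zax [-0.009  0.001 -1.   ] F [-1.8 -0.3 -0.6] w 0.005 q [ 0.62  0.6  -0.92  2.12  0.69  0.77  0.85]
```

View pics/wrist8.png

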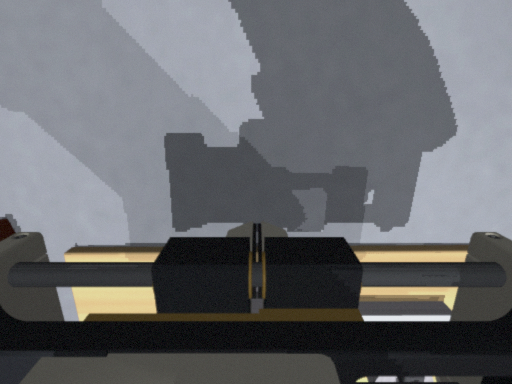

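View pics/si8z.png

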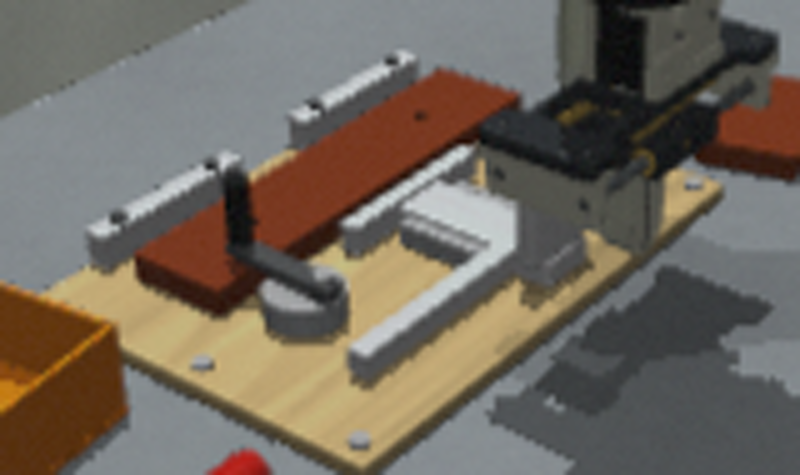

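Fingers are behind the plate and clear of it. I'll approach slowly.

```bash
python3 -m crank '[[0,0.01,0,0.012,0],[0,0.01,0,0,0],[0,0.01,0,0,0],[0,0.01,0,0,0],[0,0.01,0.001,0,0],[0,0.01,0.001,0,0],[0,0.01,0.001,0,0],[0,0,0,0,0]]'
python3 -m crank '[[0,0.01,0,0,0],[0,0.01,0,0,0],[0,0.01,0,0,0],[0,0.01,0.001,0,0],[0,0.01,0.001,0,0],[0,0,0,0,0],[0,0,0,0,0],[0,0,0,0,0]]'
python3 st.py 9 side
```

```text
clock: 9.62
position: [0.4822, -0.0234, 0.0734]
ee_rot: [-0.044, 3.141, 0.001]
force: [-0.1, 0.7, 0.3]
width: 0.008
clock: 10.28
position: [0.5018, -0.0225, 0.0734]
ee_rot: [-0.044, 3.14, 0.001]
force: [-0.4, 0.8, -0.0]
width: 0.007
t 10.28 pos [ 0.5018 -0.0225  0.0734] loc [-0.1073 -0.0269] ydir 91.6 zax [ 0.001  0.001 -1.   ] F [-0.4  0.8 -0. ] w 0.007 q [ 0.59  0.64 -0.91  2.    0.69  0.84  0.89]
```

View pics/si9z.png

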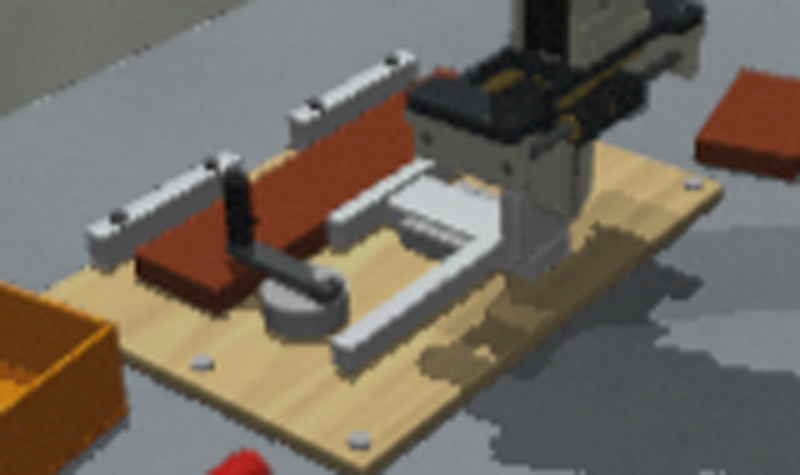

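The pusher has started to move; its head is now close to the slat. Continuing.

```bash
python3 -m crank '[[0,0.006,0,0,0],[0,0.006,0,0,0],[0,0.006,0,0,0],[0,0.006,0.001,0,0],[0,0.006,0,0,0],[0,0,0,0,0],[0,0,0,0,0],[0,0,0,0,0]]'
python3 st.py 10 side
```

```text
clock: 11.0
position: [0.5132, -0.0223, 0.0732]
ee_rot: [0.044, -3.141, -0.0]
force: [-3.6, 0.1, -0.6]
width: 0.005
t 11.0 pos [ 0.5132 -0.0223  0.0732] loc [-0.0959 -0.0271] ydir 91.6 zax [-0.  0. -1.] F [-3.6  0.1 -0.6] w 0.005 q [ 0.58  0.65 -0.91  1.97  0.69  0.86  0.9 ]
```

View pics/si10z.png

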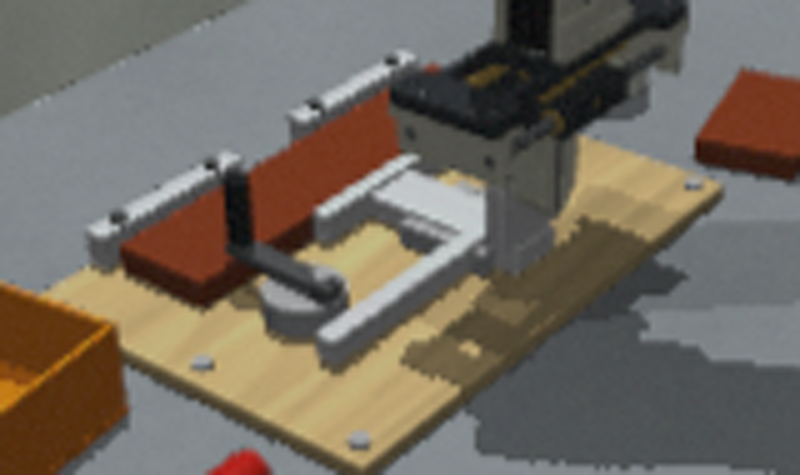

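The slat is now moving with the head (near corner shifted from (135,265) to (122,250)). I'll take smaller steps and watch the force.

```bash
python3 -m crank '[[0,0.005,0,0,0],[0,0.005,0,0,0],[0,0.005,0,0,0],[0,0,0,0,0],[0,0,0,0,0],[0,0,0,0,0],[0,0,0,0,0],[0,0,0,0,0]]'
python3 -m crank '[[0,0.004,0,0,0],[0,0.003,0,0,0],[0,0.003,0,0,0],[0,0,0,0,0],[0,0,0,0,0],[0,0,0,0,0],[0,0,0,0,0],[0,0,0,0,0]]'
python3 st.py 11 side
```

```text
clock: 11.72
position: [0.5196, -0.0225, 0.0734]
ee_rot: [-0.044, 3.141, -0.0]
force: [-1.5, 0.4, -1.1]
width: 0.006
clock: 12.38
position: [0.5211, -0.0225, 0.0731]
ee_rot: [0.045, -3.137, 0.002]
force: [-11.8, 0.5, 7.6]
width: 0.008
t 12.38 pos [ 0.5211 -0.0225  0.0731] loc [-0.0881 -0.0275] ydir 91.6 zax [-0.004 -0.001 -1.   ] F [-11.8   0.5   7.6] w 0.008 q [ 0.57  0.67 -0.9   1.95  0.69  0.87  0.9 ]
```

View pics/si11z.png

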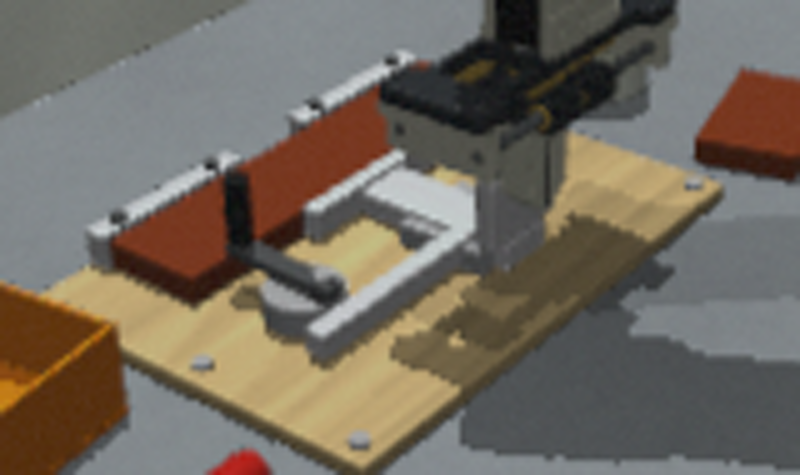

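The force rose to 12 N and motion stopped, so the slat has likely met the fence. I'll press a little more to seat it.

```bash
python3 -m crank '[[0,0.005,0,0,0],[0,0,0,0,0],[0,0,0,0,0],[0,0,0,0,0],[0,0,0,0,0],[0,0,0,0,0],[0,0,0,0,0],[0,0,0,0,0]]'
python3 st.py 12 scene
```

```text
clock: 13.1
position: [0.5211, -0.0225, 0.0729]
ee_rot: [0.045, -3.134, 0.003]
force: [-18.0, 0.6, 13.7]
width: 0.005
t 13.1 pos [ 0.5211 -0.0225  0.0729] loc [-0.088  -0.0276] ydir 91.7 zax [-0.007 -0.002 -1.   ] F [-18.    0.6  13.7] w 0.005 q [ 0.57  0.67 -0.9   1.95  0.68  0.88  0.9 ]
```

View pics/sc12z.png

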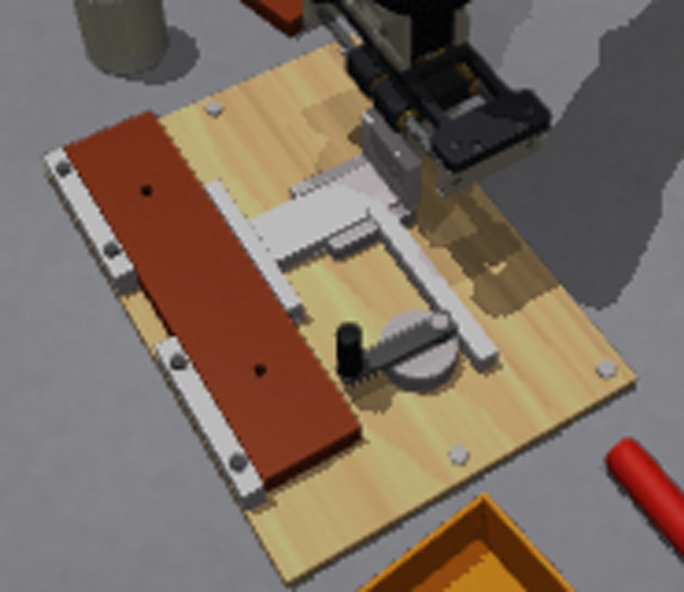

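Pressed at 18 N with no further motion, and the slat edge lies along both fence pieces. I'll back off, rise and check.

```bash
python3 -m crank '[[0,-0.02,0,0,0],[0,-0.04,0,0,0],[0,-0.06,0,0,0],[0,-0.04,0,0.04,0],[0,0,0,0.1,0],[0,0,0,0.1,0],[0,0,0,0.1,0],[0,0,0,0,0]]'
python3 st.py 13 scene side wrist; python3 - <<'E'
from h import *
import cv2
im=cv2.imread("pics/scene13.png");j=np.load("jig.npy")
cv2.imwrite("pics/f13.png",cv2.resize(im[175:290,150:250],None,fx=5,fy=5,interpolation=cv2.INTER_CUBIC))
E
```

```text
clock: 13.82
position: [0.4655, -0.0211, 0.2162]
ee_rot: [-0.044, 3.13, -0.001]
force: [1.9, 0.8, 0.3]
width: 0.005
t 13.82 pos [ 0.4655 -0.0211  0.2162] loc [-0.1435 -0.0243] ydir 91.6 zax [ 0.011 -0.    -1.   ] F [1.9 0.8 0.3] w 0.005 q [ 0.8   0.41 -1.12  1.93  0.43  1.05  1.09]
```

View pics/f13.png

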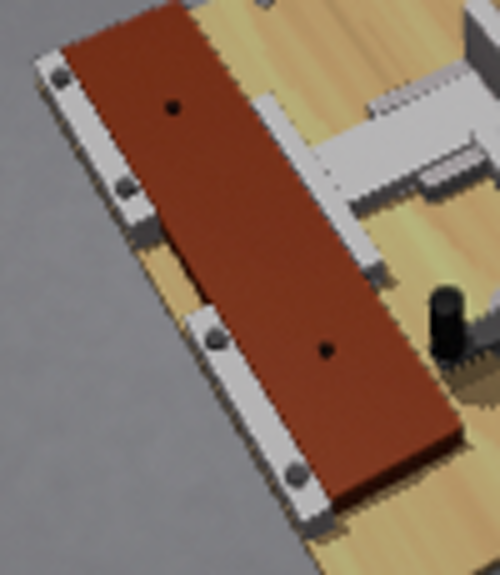

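View pics/si13z.png

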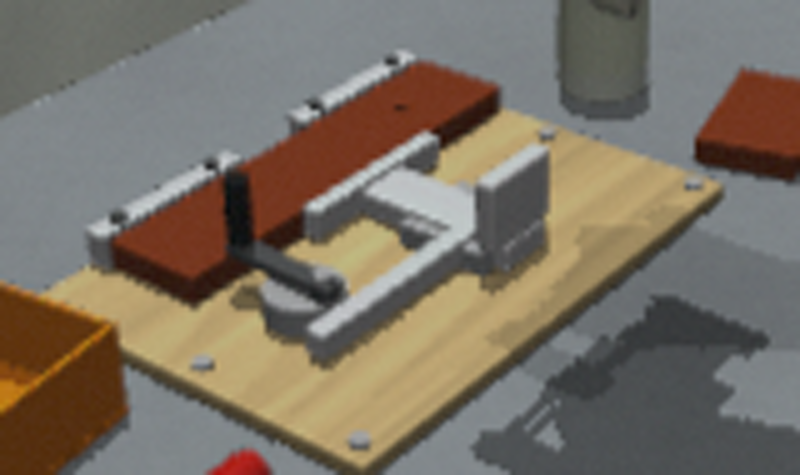

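View pics/wrist13.png

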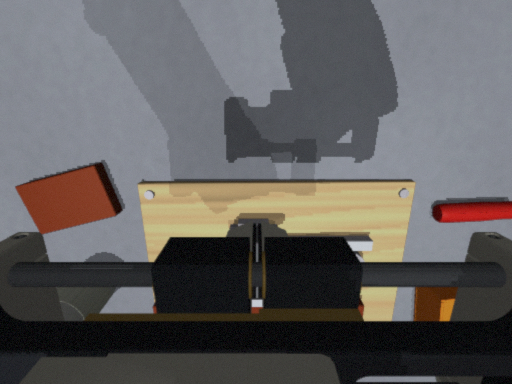

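The slat is flush on both fence pieces, the post is unchanged, the bystanders are in place, and the arm is clear of everything. Handing in.

```bash
python3 -c "
from cell import arm
print(arm.sign_off())"
```

```text
the job is handed in; nothing more can be done
None
```

The slat is against the fence with the cam turned first, and I handed the job in at about 14 s with the arm clear of everything.

- **Cam:** I walked the post round from about +0.87 rad with the open fingertips loosely around it, until it pointed at the fence. The pusher and slat had not moved in the pictures taken then.
- **Pusher:** With the fingers shut I pushed the plate forward until the slat stopped. It held still as the push force rose from 12 N to 18 N, then I backed off and lifted clear.

**Last checks**
- The pictures after retreat show the slat's edge lying along both fence pieces with no visible gap. I judged this by eye rather than measuring it.
- The post is unchanged since it was set. The bottle, screwdriver, bin and offcut look untouched.
- My estimates of the remaining cam error differed slightly, from +0.01 to -0.06 rad off pi. That is small next to the roughly 0.5 rad at which the slat cannot come home.
- The wrist camera and the fixed cameras disagreed by up to about 6 mm on where the jig lies, and a few more on the post from one early picture. I allowed for this with loose clearances and by watching the force.

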